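String the jar lids on the skewer and hang them in the glass container

TASK

The skewer has been put away handle first in the bamboo box, so draw it right out by its rod, lay it down and take it again by its handle. Thread it through the holes of all three orange lids standing in the rack, lift them out together as one stack, and lay the loaded skewer level across the rim of the square glass container so that the lids hang inside, clear of its floor, then let go. Do not shift the glass container, the canister, the timer or the amber jar.

Things in the scene. Friction and masses are not known exactly. Their poses are not given: they have to be found in the camera images.
- skewer: 200 mm skewer, 70 g: red-brown wooden handle 70 long, 20 wide, 16 high, x = -35 to 35 mm; then a dark grey round rod 10 mm thick on its mid line, to the tip at x = 165 mm. Origin in the middle of the handle, x to the tip, z up. Starts with the handle and about 30 mm of rod in the bamboo box, flat on its floor; about 100 mm of rod sticks out. Balances within the handle.
- skewer_tip (a point): Tip of the skewer's rod.
- skewer_butt (a point): Far end of the skewer's handle.
- bamboo_box: Fixed lidded bamboo box, 130 mm deep, 110 mm wide, 60 mm high (64 mm with the opened flap that lies folded back on its lid). One end is open: opening 94 mm wide, from the 5 mm thick floor up to 52 mm. Origin on the table under the middle of the open end; x points level out of the opening, z up.
- rack: Fixed bamboo rack, 70 mm long (x), 82 mm wide (y), 30 mm high, floor 5 mm thick, with three slots 15 mm wide at x = -20, 0 and +20 mm, each holding one lid on edge. Origin on the table under its middle; x along the common axis of the three lids' holes, z up. It can be threaded from either end; the axis of the holes is 40 mm above the table.
- lid0: Orange silicone jar lid 1 of 3: a stiff disc 70 mm across and 12 mm thick with a round hole 24 mm across in the middle, 45 g, standing on edge in the rack slot at rack x = -20 mm. Origin at the middle of the hole; x along the hole's axis.
- lid1: Orange silicone jar lid 2 of 3: a stiff disc 70 mm across and 12 mm thick with a round hole 24 mm across in the middle, 45 g, standing on edge in the rack slot at rack x = 0 mm. Origin at the middle of the hole; x along the hole's axis.
- lid2: Orange silicone jar lid 3 of 3: a stiff disc 70 mm across and 12 mm thick with a round hole 24 mm across in the middle, 45 g, standing on edge in the rack slot at rack x = 20 mm. Origin at the middle of the hole; x along the hole's axis.
- container: Loose open square container of greenish glass, 130 x 130 mm outside, 85 mm high, walls and floor 6 mm thick, 0.8 kg. Origin under the middle of its bottom; x and y square to its walls, z up. The skewer can be laid across any two opposite walls: rod end on one rim, handle front end (or rod) on the other.
- canister: Bystander: loose brushed aluminium canister, 90 mm across, 137 mm high with its knob. Origin under its middle.
- timer: Bystander: loose grey plastic timer with a white button, 60 x 70 x 35 mm. Origin under its middle.
- jar: Bystander: loose amber glass jar, 72 mm across, 110 mm high. Origin under its middle.
Things that resemble listed ones, but are neither listed nor needed, are in the scene too. What is meant by the skewer is not purple, and is the smaller of those in its own colour.

How it is judged:
By the outcome, as a careful person would: the job done as asked, in the order asked, and still so for the second after the job is handed in, with the robot touching nothing.
It also fails if it takes over 72 s, if anything falls off the work surface, if the arm or the gripper's body presses on something with over 40 N, if the wrist force passes 120 N, or if a joint passes its speed limit or range.

ROBOT

A 7-joint arm with a two-finger parallel gripper is mounted at the origin on the work surface. World frame = base frame: x ahead of the robot, y to its left, z up, the work surface at z = 0. Lengths are in m, angles in degrees, forces in N, time in s.
With the tool pointing down it reaches from about 0.425 to 0.875 m from the base axis. Payload 4.7 kg.
Tool frame: the origin (TCP) lies between the finger pads; the fingertips stand env.finger_overhang ahead of it and the grasp point (between the pads) lies 5 mm behind it (env.finger_overhang is the distance from the TCP to the fingertips, in m); z points along the fingers, y is the line along which they close (so a half turn about z gives the same grasp; the last joint's range is limited). The gripper opens to 87 mm and grips with 3 to 60 N. Pads are 19 mm wide; open, the fingers measure 117 mm over their backs; the gripper's body (75 mm by 190 mm) begins 51 mm behind the grasp point.
Start: joints at [68.589, 18.392, -4.016, 83.108, 1.295, 78.541, -3.26], TCP at [0.246, -0.602, 0.237] pointing down, gripper open.
Joint ranges: [-163.93, 163.93], [-17.29, 119.83], [-79.2, 71.16], [3.27, 140.29], [-89.18, 269.18], [5.43, 117.66], [-154.24, 154.24]. Speed limits (degrees/s): [147.25, 147.25, 180, 180, 180, 180, 180].

INTERFACE

Orientations are given as [roll, pitch, yaw] about the fixed x, y, z axes, in that order (R = Rz(yaw) Ry(pitch) Rx(roll)).
In Python, from cell import telemetry, eyes, env, models gives the robot as it stands. The module is installed in compiled form; this text tells all that it offers.
- The arm moves only by the tool drive_tool, never from a script. Its arguments are lists of equal length, an entry for each row: "angular": the turn, a rotation vector about the tool's x, y, z in rad, a list of three; "delta_pos": the shift along the tool's x, y, z in cm, a list of three; "gripper": the finger opening in cm, from 0 to 8.7. A call has 1 to 20 rows; each row shifts and turns the commanded pose from where the row before left it, along the tool's axes as they then stand; what a row does not reach is not made up. A row lasts 1/10 s, in which the tool goes at most 50 mm and 8.59 degrees, less where a joint would pass 70% of its speed; a pose out of reach is approached as far as the arm can. A call with a gripper value outside its range is refused whole. The fingers move at their own pace and stop on an object; "squeeze" is the grip in N (left out, the last holds). Time passes only in rows, so rows that do not move let the fingers close. It gives the time, the measured TCP pose, the force, the opening and the grip force at its end, in the units of the state.
- telemetry.get_obs(): the state, without advancing time (a new reading comes with each control period).
- eyes.read_camera(name): name is "scene" or "side" or "wrist"; returns a dict with "pixels" (400x640x3 uint8, red, green, blue), "mtx" (3x3 intrinsics, pixels), "origin" and "orientation" of the camera in the world. Camera axes: x right, y down, z forward; pixel columns grow to the right and rows downward; lengths in m; the calibration is good to about 2 mm. The wrist camera is an equidistant fisheye: a pixel r from the principal point sees the ray r / f radians off the axis. A picture is of the moment at which its call begins. There is no depth.
- env.sign_off(): hands the job in; it is judged then, once.
Trained networks look in a picture, given as the dict that the camera call returned (one of the last four; its "shot" number tells which), for a name from the list of things; names that differ only in an ending like _2 or _b are one class to them, and where a whole thing is asked for, a point or a joint stands for the part that bears it (a point fixed in the world has none). Each returns a list of dicts, best first, with "p" (0 to 1); they miss things now and then, are a little off and sometimes report something else, mostly with a low value. They report only what shows in the picture. A call takes as long as a camera call. They do not tell look-alikes from the thing itself.
- models.search_frame(picture, target): "centre" ([column, row] in pixels, amid what is visible of it).
- models.cut_out(picture, target): "pixels" (400x640 bool, what is visible of it) and "centre" ([column, row] in pixels, amid what is visible of it).
The state is a dict: "time_s": time; "qpos": joint angles; "joint_velocities": joint speeds; "effort": joint torques, N m; "tool_pos": TCP position; "tool_rot": TCP orientation; "force": force on the tool from outside, world axes, zero at the start; "wrist_torque": the same for the moment, N m; "grip_width": finger opening in m; "grasp_force": force on a finger pad.
Only numpy, scipy, OpenCV 4.12 (cv2) and the standard library are available. Lean on these libraries where they do the work, as an engineer would, in place of code of your own. Each camera call takes 0.05 s, during which the arm holds its last target. There are 200 camera calls.

## Working session

There is one attempt and no reset: what is moved stays moved. The work goes in short steps, Python scripts to look and compute and a tool call to move; the robot and the scene stay as the last step left them, time stands still between calls to the robot, and variables do not carry over. Pictures are saved under pics/ and viewed, at most 10 in all, crops included, and the job is handed in when it is done.

Besides the shell and the picture viewer there is one more tool, called after "Call:" as name(argument=value, ...), one argument or row to a line, values as JSON. drive_tool: Moves the arm, as the interface text tells. Its arguments: {"type":"object","properties":{"angular":{"type":"array","items":{"type":"array","items":{"type":"number"}}},"delta_pos":{"type":"array","items":{"type":"array","items":{"type":"number"}}},"gripper":{"type":"array","items":{"type":"number"}},"squeeze":{"type":"number"}},"required":["angular","delta_pos","gripper"]}

```bash
mkdir -p pics
cat > h.py <<'E'
import numpy as np, cv2
from scipy.spatial.transform import Rotation as R
from cell import telemetry, eyes, env, models
def rot(o):
    o=np.array(o,float)
    if o.shape==(3,3): return o
    if o.size==4: return R.from_quat(o).as_matrix()
    return R.from_euler('xyz',o,degrees=True).as_matrix()
def ray(c,px):
    K=np.array(c['mtx']); u=(px[0]-K[0,2])/K[0,0]; v=(px[1]-K[1,2])/K[1,1]
    if c.get('fish'):
        r=np.hypot(u,v)+1e-12; d=np.array([u/r*np.sin(r),v/r*np.sin(r),np.cos(r)])
    else: d=np.array([u,v,1])
    return np.array(c['origin']),rot(c['orientation'])@d
def atz(c,px,z):
    o,d=ray(c,px); return o+d*(z-o[2])/d[2]
def proj(c,P):
    p=rot(c['orientation']).T@(np.array(P)-np.array(c['origin'])); K=np.array(c['mtx'])
    if c.get('fish'):
        r=np.hypot(p[0],p[1])+1e-12; t=np.arctan2(r,p[2]); q=p[:2]/r*t
    else: q=p[:2]/p[2]
    return q[0]*K[0,0]+K[0,2],q[1]*K[1,1]+K[1,2]
def cam(n,save=None):
    c=eyes.read_camera(n); c['fish']=(n=='wrist')
    if save: cv2.imwrite('pics/'+save,cv2.cvtColor(c['pixels'],cv2.COLOR_RGB2BGR))
    return c
def tri(rs):
    A=np.zeros((3,3));b=np.zeros(3)
    for o,d in rs:
        d=d/np.linalg.norm(d);M=np.eye(3)-np.outer(d,d);A+=M;b+=M@o
    return np.linalg.solve(A,b)
def find(c,t):
    return [(round(x['p'],2),[round(float(v)) for v in x['centre']]) for x in models.search_frame({k:v for k,v in c.items() if k!='fish'},t)]
E
python3 - <<'E'
from h import *
print(env.finger_overhang, telemetry.get_obs())
cs={n:cam(n,n+'0.png') for n in('scene','side','wrist')}
for n,c in cs.items():
    print(n,c['origin'],c['orientation'],c['mtx'])
    for t in ['skewer','skewer_tip','bamboo_box','rack','lid0','container','canister','timer','jar']: print(t,find(c,t))
a=np.vstack([cs['scene']['pixels'],cs['side']['pixels']])[:,:,::-1]
cv2.imwrite('pics/both.png',cv2.resize(a,(480,600)))
E
```

```text
0.014 {'time_s': 0.0, 'qpos': array([68.58939147, 18.43870771, -4.01617101, 83.17470907,  1.29627413,
       78.53992757, -3.26082826]), 'joint_velocities': array([ 0.00529405,  0.06175092, -0.01614585, -0.06299904, -0.02584588,
        0.02819721,  0.11371529]), 'effort': array([ 3.34834249e-04, -4.91296685e+01, -4.03844845e-01, -3.12524772e+01,
       -6.40834705e-02,  4.39641159e-02,  2.03460058e-04]), 'tool_pos': array([ 0.24554726, -0.60127365,  0.23546725]), 'tool_rot': array([-1.79891971e+02,  6.75482227e-03,  2.22203932e+01]), 'force': array([ 0.1890796 , -0.07458083,  0.54433595]), 'wrist_torque': array([0.00052611, 0.01652521, 0.03618654]), 'grasp_force': 0.0, 'grip_width': 0.08727829285383458}
scene [0.96036857 0.29214278 0.98773674] [-146.92606091    0.55577376  125.96704172] [[425.44230111   0.         324.80880477]
 [  0.         425.44230111 196.67333455]
 [  0.           0.           1.        ]]
skewer [(0.69, [306, 109]), (0.69, [206, 133]), (0.22, [456, 292])]
skewer_tip [(0.83, [310, 106]), (0.54, [271, 178]), (0.48, [205, 127])]
bamboo_box [(0.59, [246, 156])]
ra
[... 463 characters left out ...]
]), (0.82, [230, 294])]
skewer_tip [(0.78, [228, 295])]
bamboo_box [(0.48, [302, 155]), (0.4, [329, 194])]
rack [(0.8, [325, 193]), (0.75, [324, 169])]
lid0 [(0.79, [324, 178]), (0.49, [325, 170])]
container [(0.98, [301, 151])]
canister [(0.83, [379, 159])]
timer [(0.83, [291, 194])]
jar [(0.67, [417, 200])]
wrist [ 0.31779632 -0.5722327   0.38342713] [ 1.63410434e+02  1.19670600e-01 -6.78315647e+01] [[309.70691629   0.         317.1584289 ]
 [  0.         309.70691629 201.52498355]
 [  0.           0.           1.        ]]
skewer [(0.96, [384, 17]), (0.75, [125, 136])]
skewer_tip [(0.92, [384, 19]), (0.83, [124, 132])]
bamboo_box []
rack []
lid0 []
container []
canister []
timer []
jar []
```

View pics/scene0.png

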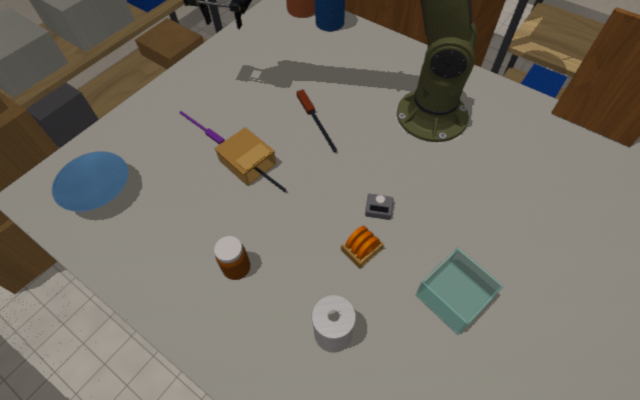

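View pics/side0.png

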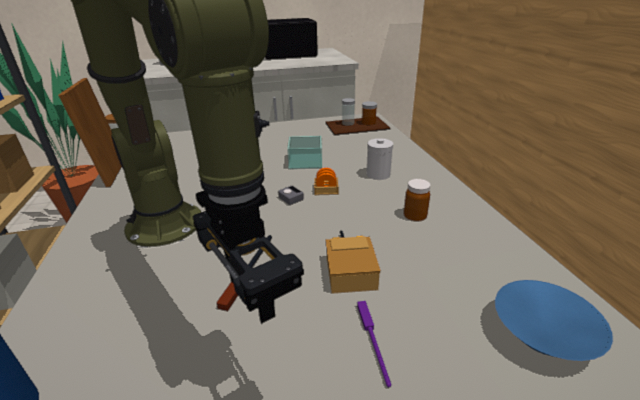

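The side view shows the box at (352,262), the rack at (325,185), the container at (305,152), the canister at (379,159), the jar at (417,200) and the timer at (291,194).
In the scene picture there are three skewer candidates:
- **Purple, (205,130):** wrong colour.
- **Red-brown, loose, (306,100) to (335,150):** the larger one.
- **In the box, (255,168) to (286,190):** rod sticking out. This fits, because it is put away handle first and is the smaller one.

I'll confirm with one enlarged crop.

Run:
```python
from h import *
c=cam('scene')
im=c['pixels'][:,:,::-1]
np.savez('scene0.npz',**{k:c[k] for k in('pixels','mtx','origin','orientation')})
a=cv2.resize(im[85:205,180:345],None,fx=4.8,fy=4.8,interpolation=cv2.INTER_CUBIC)
cv2.imwrite('pics/cropA.png',a)
b=cv2.resize(im[190:335,335:505],None,fx=4.1,fy=4.1,interpolation=cv2.INTER_CUBIC)
cv2.imwrite('pics/cropB.png',b)
for n,p,z in [('loose butt',(300,93),.01),('loose tip',(335,150),.01),('purple',(222,141),.01),('tip',(286,190),.013),('boxmouth rod',(254,168),.013),('rack',(362,252),0.015),('cont',(458,292),.0),('canister',(333,340),0),('timer',(380,210),0),('jar',(235,270),0)]: print(n,atz(c,p,z).round(3))
```

```text
loose butt [ 0.171 -0.392  0.01 ]
loose tip [ 0.3   -0.162  0.01 ]
purple [ 0.469 -0.458  0.01 ]
tip [ 0.497 -0.189  0.013]
boxmouth rod [ 0.491 -0.311  0.013]
rack [0.533 0.086 0.015]
cont [0.48  0.329 0.   ]
canister [0.749 0.15  0.   ]
timer [0.393 0.054 0.   ]
jar [ 0.753 -0.147  0.   ]
```

View pics/cropA.png

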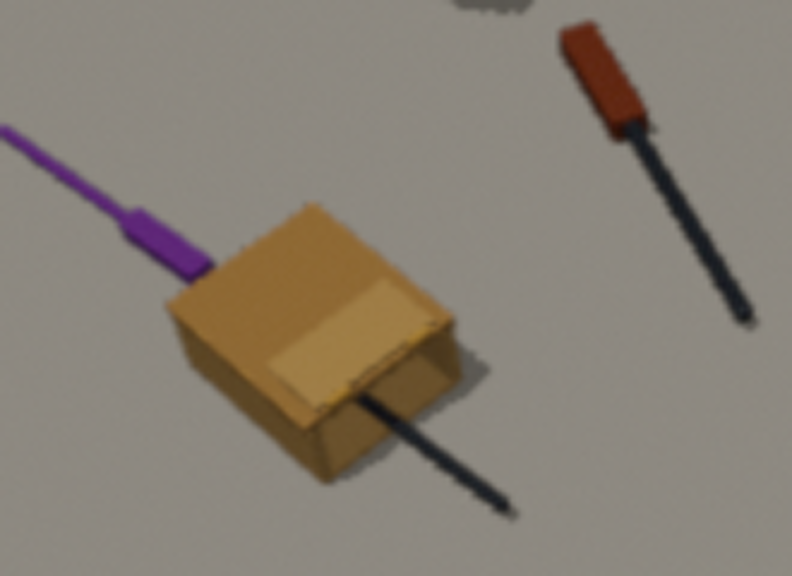

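View pics/cropB.png

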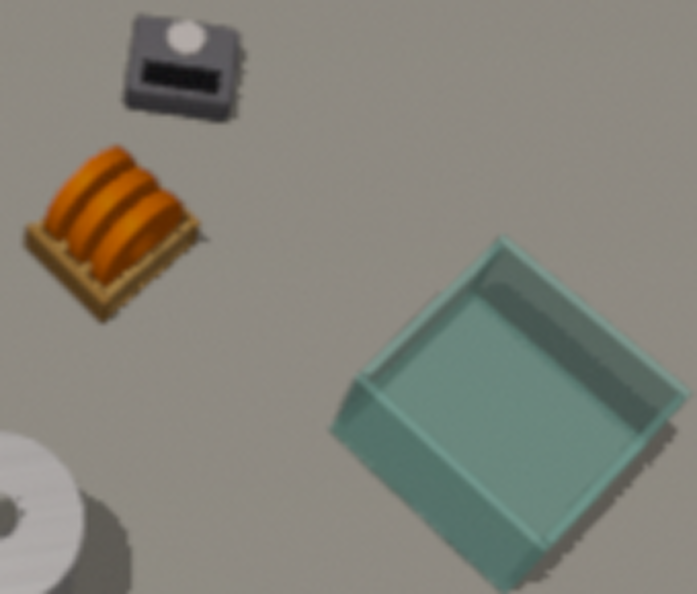

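Crop A shows the large loose red-brown skewer about 264 mm long, so it is the decoy. The box holds the right one, with its rod running from (255,168) to the tip at (287,192). Crop B gives the rack corners at (341,246), (360,263), (383,244) and the container rim corners at (458,248), (503,286), (468,324), (422,282).

```bash
cat >> h.py <<'E'
def to(P,yaw,z=None,roll=180,pitch=0):
    "moves to pose: shift in tool cm, turn in tool rad"
    s=telemetry.get_obs(); T=R.from_euler('xyz',s['tool_rot'],degrees=True); G=R.from_euler('xyz',[roll,pitch,yaw],degrees=True)
    print('now',s['tool_pos'].round(4),s['tool_rot'].round(2),'t',s['time_s'],'shift cm',(T.inv().apply(np.array(P)-s['tool_pos'])*100).round(2),'turn',(T.inv()*G).as_rotvec().round(4))
E
python3 - <<'E'
from h import *
d=np.load('scene0.npz'); c={k:d[k] for k in d}; 
a=lambda x,y:(x/4.8+180-.4,y/4.8+85-.4); b=lambda x,y:(x/4.1+335-.4,y/4.1+190-.4)
A=[atz(c,a(*p),.013) for p in[(365,400),(513,513)]]
v=A[1]-A[0];print('rod',[x.round(4) for x in A],np.degrees(np.arctan2(v[1],v[0])),np.linalg.norm(v))
Q=[atz(c,b(*p),.085) for p in[(505,240),(687,395),(545,548),(358,378)]]
print('cont',np.array(Q).round(4),np.mean(Q,0).round(4),[(np.linalg.norm(Q[i]-Q[i-1]).round(4),np.degrees(np.arctan2(*(Q[i]-Q[i-1])[1::-1])).round(1)) for i in range(4)])
W=[atz(c,b(*p),.03) for p in[(25,230),(103,300),(200,220)]]
print('rack',np.array(W).round(4),((W[0]+W[2])/2).round(4),[(np.linalg.norm(W[i]-W[i-1]).round(4),np.degrees(np.arctan2(*(W[i]-W[i-1])[1::-1])).round(1)) for i in (1,2)])
B=[atz(c,a(*p),.06) for p in[(310,430),(453,322)]]
print('boxmouth top',np.array(B).round(4))
u=v/np.linalg.norm(v); yaw=np.degrees(np.arctan2(u[1],u[0])); g=A[1]-.06*u
print('grasp',g); g[2]=.1; to(g,yaw)
E
```

```text
rod [array([ 0.488 , -0.3072,  0.013 ]), array([ 0.4999, -0.1844,  0.013 ])] 84.4809271864255 0.12341480139536684
cont [[0.4248 0.2771 0.085 ]
 [0.4519 0.3985 0.085 ]
 [0.5725 0.3727 0.085 ]
 [0.5471 0.2496 0.085 ]] [0.4991 0.3245 0.085 ] [(np.float64(0.1253), np.float64(167.3)), (np.float64(0.1244), np.float64(77.5)), (np.float64(0.1233), np.float64(-12.1)), (np.float64(0.1257), np.float64(-101.7))]
rack [[0.5562 0.0364 0.03  ]
 [0.5671 0.1004 0.03  ]
 [0.4883 0.1193 0.03  ]] [0.5222 0.0778 0.03  ] [(np.float64(0.0649), np.float64(80.3)), (np.float64(0.081), np.float64(166.5))]
boxmouth top [[ 0.5448 -0.2897  0.06  ]
 [ 0.4378 -0.274   0.06  ]]
grasp [ 0.49408357 -0.24412661  0.013     ]
now [ 0.2458 -0.6018  0.2366] [179.99   0.    22.22] t 1.55 shift cm [ 36.51 -23.72  13.65] turn [ 1.0000e-04  1.0000e-04 -1.0867e+00]
```

Call:
drive_tool(
  angular=[
    [0,0,0],
    [0,0,0],
    [0,0,0],
    [0,0,0],
    [0,0,0],
    [0,0,0],
    [0,0,0],
    [0,0,0],
    [0,0,0],
    [0,0,0],
    [0,0,0],
    [0,0,0],
    [0,0,-0.1358],
    [0,0,-0.1358],
    [0,0,-0.1358],
    [0,0,-0.1358],
    [0,0,-0.1358],
    [0,0,-0.1358],
    [0,0,-0.1358],
    [0,0,-0.1358],
  ],
  delta_pos=[
    [3.04,-1.98,0],
    [3.04,-1.98,0],
    [3.04,-1.98,0],
    [3.04,-1.98,0],
    [3.04,-1.98,0],
    [3.04,-1.98,0],
    [3.04,-1.98,0],
    [3.04,-1.98,0],
    [3.04,-1.98,0],
    [3.04,-1.98,0],
    [3.04,-1.98,0],
    [3.04,-1.98,0],
    [0,0,1],
    [0,0,1],
    [0,0,1],
    [0,0,1],
    [0,0,1],
    [0,0,1],
    [0,0,1],
    [0,0,1],
  ],
  gripper=[5,5,5,5,5,5,5,5,5,5,5,5,5,5,5,5,5,5,5,5],
)

```text
time_s: 3.55
tool_pos: [0.4937, -0.2439, 0.1563]
tool_rot: [180.0, 0.0, 84.8]
force: [0.1, -0.2, -0.1]
grip_width: 0.0498
grasp_force: 0.0
```

Run:
```python
from h import *
c=cam('wrist','w1.png')
np.savez('w1.npz',**{k:c[k] for k in c})
print(c['origin'],c['orientation'])
for P in [(.494,-.2441,.013),(.4999,-.1844,.013),(.488,-.3072,.013),(.5222,.0778,.03)]: print(P,np.round(proj(c,P)))
to([.494,-.244,.017],84.5)
```

```text
[ 0.50038571 -0.16619318  0.30413766] [ 1.63437480e+02  2.53480274e-02 -5.26848031e+00]
(0.494, -0.2441, 0.013) [318. 193.]
(0.4999, -0.1844, 0.013) [319. 131.]
(0.488, -0.3072, 0.013) [318. 252.]
(0.5222, 0.0778, 0.03) [ 317. -114.]
now [ 0.4926 -0.2435  0.1545] [-1.7986e+02 -6.0000e-02  8.5070e+01] t 3.6 shift cm [-0.05  0.17 13.75] turn [-0.0025 -0.001   0.01  ]
```

View pics/w1.png

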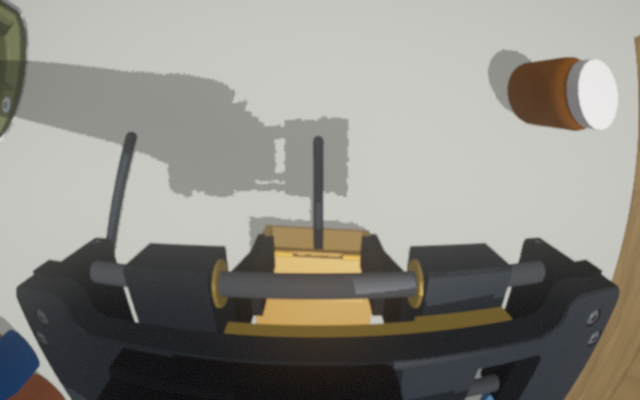

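The wrist view shows the rod on column 318, from the box mouth at row 247 to the tip at row 137, which matches the prediction within about 5 mm. The gripper is lined up, so I'm going down to grip.

Call:
drive_tool(
  angular=[
    [0,0,0],
    [0,0,0],
    [0,0,0],
    [0,0,0],
    [0,0,0],
    [0,0,0],
    [0,0,0],
    [0,0,0],
    [0,0,0],
    [0,0,0],
    [0,0,0],
  ],
  delta_pos=[
    [0,0,3],
    [0,0,3],
    [0,0,3],
    [0,0,2],
    [0,0,1.5],
    [0,0,1.4],
    [0,0,0],
    [0,0,0],
    [0,0,0],
    [0,0,0],
    [0,0,0],
  ],
  gripper=[5,5,5,5,5,5,5,0.2,0.2,0.2,0.2],
  squeeze=40,
)

```text
time_s: 4.7
tool_pos: [0.4941, -0.2442, 0.0183]
tool_rot: [179.9, 0.0, 84.5]
force: [0.0, -0.1, -0.5]
grip_width: 0.0257
grasp_force: 0.0
```

Call:
drive_tool(
  angular=[
    [0,0,0],
    [0,0,0],
    [0,0,0],
    [0,0,0],
    [0,0,0],
  ],
  delta_pos=[
    [0,0,0],
    [0,0,0],
    [0,0,0],
    [0,0,0],
    [0,0,-0.1],
  ],
  gripper=[0.2,0.2,0.2,0.2,0.2],
)

```text
time_s: 5.2
tool_pos: [0.4935, -0.2439, 0.0185]
tool_rot: [-180.0, -0.0, 84.5]
force: [-0.3, -0.2, -0.9]
grip_width: 0.0085
grasp_force: 40.0
```

Call:
drive_tool(
  angular=[
    [0,0,0],
    [0,0,0],
    [0,0,0],
    [0,0,0],
    [0,0,0],
    [0,0,0],
    [0,0,0],
    [0,0,0],
    [0,0,0],
    [0,0,0],
    [0,0,0],
    [0,0,0],
  ],
  delta_pos=[
    [1,0,0],
    [1.5,0,0],
    [2,0,0],
    [2,0,0],
    [2,0,0],
    [2,0,0],
    [2,0,0],
    [2,0,0],
    [1,0,0],
    [0.5,0,0],
    [0,0,0.2],
    [0,0,0.15],
  ],
  gripper=[0.2,0.2,0.2,0.2,0.2,0.2,0.2,0.2,0.2,0.2,0.2,0.2],
)

```text
time_s: 6.4
tool_pos: [0.5089, -0.0855, 0.0148]
tool_rot: [-180.0, 0.0, 84.4]
force: [0.2, -0.7, -1.4]
grip_width: 0.0087
grasp_force: 40.0
```

Run:
```python
from h import *
c=cam('scene','s2.png'); w=cam('wrist','w2.png')
cv2.imwrite('pics/v2.png',np.vstack([cv2.resize(c['pixels'][90:250,200:400,::-1],(500,400),interpolation=cv2.INTER_CUBIC)[:, :],cv2.resize(w['pixels'][:,:,::-1],(500,200)) ]))
print(telemetry.get_obs()['tool_pos'],proj(c,[.51,-.04,.01]))
```

```text
[ 0.50864329 -0.08566225  0.01461277] (np.float64(326.7656862555015), np.float64(221.1318990392271))
```

View pics/v2.png

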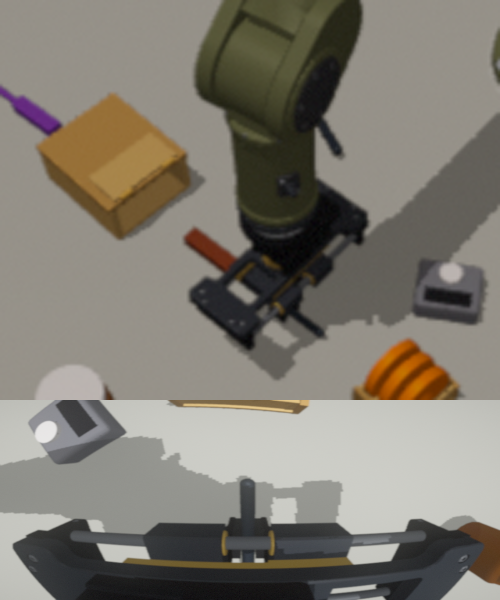

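It's fully out: the handle is visible with its butt at crop (190,235), clear of the box, and the rod runs through the jaws to the tip at crop (322,332). Releasing it and moving back over the handle.

Call:
drive_tool(
  angular=[
    [0,0,0],
    [0,0,0],
    [0,0,0],
    [0,0,0],
    [0,0,0],
    [0,0,0],
    [0,0,0],
    [0,0,0],
    [0,0,0],
    [0,0,0],
    [0,0,0],
    [0,0,0],
  ],
  delta_pos=[
    [0,0,0],
    [0,0,0],
    [0,0,0],
    [0,0,0],
    [0,0,-1.5],
    [0,0,-3],
    [0,0,-4],
    [-2,0,-3],
    [-3,0,0],
    [-3,0,0],
    [-2.5,0,0],
    [0,0,0],
  ],
  gripper=[5,5,5,5,5,5,5,5,5,5,5,5],
)

```text
time_s: 7.7
tool_pos: [0.4982, -0.1937, 0.1313]
tool_rot: [179.9, 0.1, 84.1]
force: [-0.3, -0.4, 0.7]
grip_width: 0.0502
grasp_force: 0.0
```

Run:
```python
from h import *
w=cam('wrist','w3.png'); s=cam('scene')
st=telemetry.get_obs();print(st['tool_pos'],st['tool_rot'],st['time_s'])
for c,n in((w,'w'),(s,'s')):
    im=c['pixels'].astype(int)
    r=(im[:,:,0]>1.7*im[:,:,1])&(im[:,:,0]>1.7*im[:,:,2])&(im[:,:,0]<200)&(im[:,:,1]<80)&(im[:,:,0]>50)
    k,l,stt,cen=cv2.connectedComponentsWithStats(r.astype(np.uint8))
    for i in range(1,k):
        if stt[i,4]>40: print(n,stt[i],cen[i].round(1),atz(c,cen[i],.016 if n=='w' else .012).round(4))
    print(n,find(c,'skewer'),find(c,'skewer_tip'),[atz(c,q[1],.008).round(4) for q in find(c,'skewer_tip')])
```

```text
[ 0.49907746 -0.18922538  0.13093207] [ 1.79949826e+02 -8.92821253e-03  8.44031830e+01] 7.8
w [(0.74, [119, 218]), (0.68, [315, 161])] [(0.82, [315, 161]), (0.7, [118, 218])] [array([ 0.4994, -0.1592,  0.008 ]), array([ 0.2805, -0.1928,  0.008 ])]
s [297  90  17  24 179] [304.9 100.8] [ 0.1914 -0.3565  0.012 ]
s [274 182  21  18 143] [284.2 190.1] [ 0.4996 -0.1929  0.012 ]
s [346 227  33  32 399] [362.5 243.8] [0.5118 0.0736 0.012 ]
s [218 251  31  28 437] [236.2 267.4] [ 0.7484 -0.1444  0.012 ]
s [(0.88, [306, 109]), (0.86, [292, 196]), (0.49, [209, 133])] [(0.8, [311, 108]), (0.6, [292, 197]), (0.59, [210, 131]), (0.56, [334, 325])] [array([ 0.2026, -0.3237,  0.008 ]), array([ 0.5029, -0.163 ,  0.008 ]), array([ 0.46  , -0.5177,  0.008 ]), array([0.7219, 0.1334, 0.008 ])]
```

View pics/w3.png

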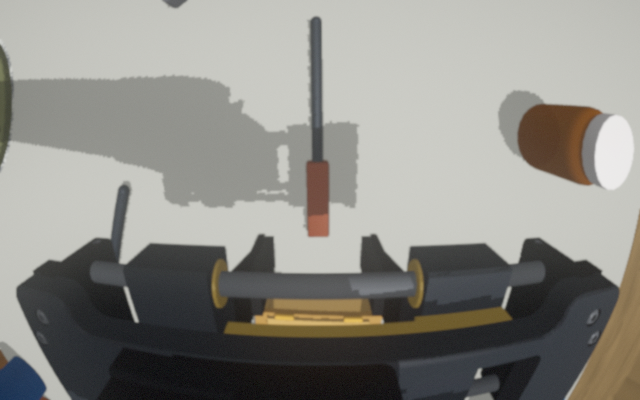

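The handle lies at column 318, rows 160 (front) to 236 (butt), with the tip at (316,18). Next I'll turn these into the grasp move.

Run:
```python
from h import *
w=cam('wrist')
F=atz(w,(317.5,160.5),.016);T=atz(w,(316,17.5),.011);B=atz(w,(318.5,236),.016 );B2=atz(w,(318.5,236),.0)
print(F,T,B,B2,np.linalg.norm(T-F))
v=T-B;yaw=np.degrees(np.arctan2(v[1],v[0]));print(yaw)
u=v/np.linalg.norm(v);u[2]=0
o=F-.030*u; o[2]=.0165; print('grasp',o); to(o,yaw)
```

```text
[ 0.50240302 -0.15155297  0.016     ] [ 0.51312212 -0.02650521  0.011     ] [ 0.49669206 -0.22084907  0.016     ] [ 4.96110671e-01 -2.27590528e-01  5.55111512e-17] 0.12560589487318566
85.16763677562358
grasp [ 0.49987663 -0.18143651  0.0165    ]
now [ 0.4991 -0.1883  0.1301] [179.99   0.    84.55] t 8.15 shift cm [6.900e-01 1.000e-02 1.136e+01] turn [ 0.0001  0.     -0.0108]
```

Call:
drive_tool(
  angular=[
    [0,0,-0.0108],
    [0,0,0],
    [0,0,0],
    [0,0,0],
    [0,0,0],
    [0,0,0],
    [0,0,0],
    [0,0,0],
    [0,0,0],
    [0,0,0],
    [0,0,0],
    [0,0,0],
    [0,0,0],
  ],
  delta_pos=[
    [0.7,0,3],
    [0,0,3],
    [0,0,2.4],
    [0,0,1.5],
    [0,0,1],
    [0,0,0.5],
    [0,0,0],
    [0,0,0],
    [0,0,0],
    [0,0,0],
    [0,0,0],
    [0,0,0],
    [0,0,0],
  ],
  gripper=[5,5,5,5,5,0.8,0.8,0.8,0.8,0.8,0.8,0.8,0.8],
  squeeze=55,
)

```text
time_s: 9.45
tool_pos: [0.5002, -0.1824, 0.0168]
tool_rot: [179.9, 0.0, 85.1]
force: [-0.9, -0.0, 6.2]
grip_width: 0.0192
grasp_force: 55.0
```

Call:
drive_tool(
  angular=[
    [0,0,0],
    [0,0,0],
    [0,0,0],
    [0,0,0],
    [0,0,0.0655],
    [0,0,0.0655],
    [0,0,0],
    [0,0,0],
    [0,0,0],
  ],
  delta_pos=[
    [0,0,-0.5],
    [0,0,-1.5],
    [0,0,-2.5],
    [0,0,-2.5],
    [0,0,-2],
    [0,0,0],
    [1.5,-1.75,0],
    [1.4,-1.75,0],
    [0,0,0],
  ],
  gripper=[0.8,0.8,0.8,0.8,0.8,0.8,0.8,0.8,0.8],
)

```text
time_s: 10.35
tool_pos: [0.4702, -0.1438, 0.1065]
tool_rot: [-179.9, 0.0, 77.7]
force: [-0.4, -0.1, -1.3]
grip_width: 0.0195
grasp_force: 55.0
```

Run:
```python
from h import *
w=cam('wrist','w4.png'); s=cam('side','d4.png'); c=cam('scene')
st=telemetry.get_obs();print(st['tool_pos'],st['tool_rot'],st['time_s'],st['grip_width'])
for n,q in(('w',w),('side',s)):
    np.savez(n+'4.npz',**q)
K=rot(st['tool_rot'])@np.array([.160,0,-0.0])+st['tool_pos']-[0,0,.0085]
print('tip exp',K,proj(w,K),proj(s,K))
print('lid orange cut:')
for n,q in(('w',w),('s',s),('c',c)):
    im=q['pixels'].astype(int); m=(im[:,:,0]>140)&(im[:,:,0]>1.6*im[:,:,1])&(im[:,:,2]<60)
    k,l,t,ce=cv2.connectedComponentsWithStats(m.astype(np.uint8))
    for i in range(1,k):
        if t[i,4]>60: print(n,t[i],ce[i].round(1))
a=np.vstack([w['pixels'][:220,100:540,::-1],cv2.resize(s['pixels'][140:230,250:430,::-1],(440,220),interpolation=cv2.INTER_CUBIC)])
cv2.imwrite('pics/v4.png',cv2.resize(a,(600,600)))
```

```text
[ 0.47215048 -0.14688712  0.10678697] [1.79918475e+02 4.18866570e-02 7.75699243e+01] 10.5 0.019300348350320698
tip exp [0.50659014 0.00936235 0.09817   ] (np.float64(323.8543236742165), np.float64(-33.653489958751464)) (np.float64(325.43119574915625), np.float64(172.8596043256956))
lid orange cut:
w [303 307  29  17 441] [317.1 315.6]
s [ 66 167  32  20 219] [ 81.5 177.9]
c [347 226  19  19  98] [354.9 234.1]
c [352 231  20  19 120] [360.3 239.2]
c [358 236  20  20 125] [366.2 244.9]
```

View pics/v4.png

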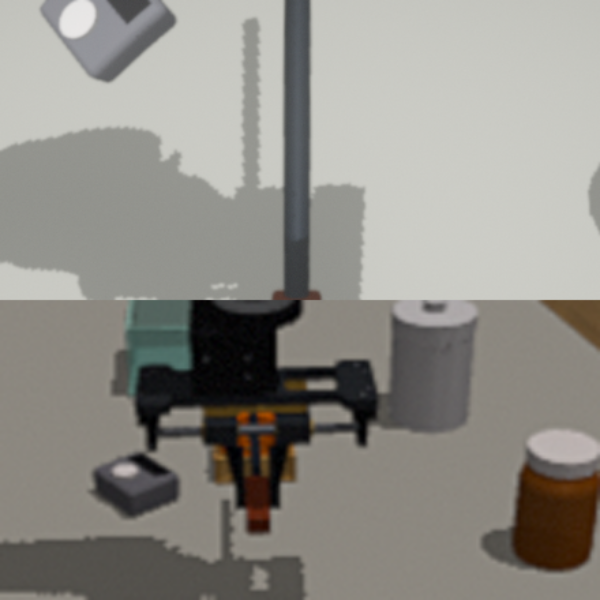

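The skewer is held straight, with the rod at crop column 297 in the wrist picture, and the rack is out of that view. I'll fit the rack pose by silhouette in the first two pictures.

```bash
cat > fit.py <<'E'
from h import *
from scipy.optimize import minimize
d=np.load('scene0.npz'); c={k:d[k] for k in d}; s=dict(c)
s={'pixels':cv2.imread('pics/side0.png')[:,:,::-1],'origin':[0.26418906,-1.01868502,0.62642937],'orientation':[-120.45810368,1.42428495,-13.02385018],'mtx':[[372.56975384,0,319.85982655],[0,372.56975384,198.25029234],[0,0,1]]}
def mask(q,box):
    im=q['pixels'].astype(int); m=(im[:,:,0]-im[:,:,2]>45); z=np.zeros(m.shape,np.uint8); x0,x1,y0,y1=box
    z[y0:y1,x0:x1]=m[y0:y1,x0:x1]; return z
M=[(c,mask(c,(330,395,215,275))),(s,mask(s,(305,348,160,202)))]
t=np.linspace(0,2*np.pi,24)
parts=[np.array([[x,y,z] for x in(-.035,.035) for y in(-.041,.041) for z in(0,.03)])]
parts+=[np.array([[x0+x,.035*np.cos(a),.04+.035*np.sin(a)] for x in(-.006,.006) for a in t]) for x0 in(-.02,0,.02)]
def ren(q,p):
    z=np.zeros((1600,2560),np.uint8); C,S=np.cos(p[2]),np.sin(p[2])
    for P in parts:
        W=P@np.array([[C,S,0],[-S,C,0],[0,0,1]])+[p[0],p[1],0]
        uv=np.array([proj(q,w) for w in W]); cv2.fillConvexPoly(z,cv2.convexHull(np.round((uv+.5)*4).astype(np.int32)),255)
    return cv2.resize(z,(640,400),interpolation=cv2.INTER_AREA)/255
def cost(v,Ms):
    p=[v[0]/100,v[1]/100,v[2]/10]; return sum(np.abs(ren(q,p)-m).sum()/m.sum() for q,m in Ms)
for Ms in(M[:1],M[1:],M):
    r=minimize(cost,[52.2,7.8,13.5],args=(Ms,),method='Nelder-Mead',options=dict(initial_simplex=[[52.2,7.8,13.5],[53.2,7.8,13.5],[52.2,8.8,13.5],[52.2,7.8,14.5]],xatol=.01,fatol=1e-3))
    print((r.x[:2]/100).round(4),np.degrees(r.x[2]/10).round(1),r.fun)
E
python3 fit.py
```

```text
[0.5202 0.076 ] 79.0 0.06842355990015053
[0.5227 0.0798] 77.4 0.06897796286656255
[0.522  0.0762] 77.9 0.16433125293943956
```

Call:
drive_tool(
  angular=[
    [0,0,-0.007],
    [0,0,0],
    [0,0,0],
    [0,0,0],
  ],
  delta_pos=[
    [0,0.15,2],
    [0,0,2],
    [0,0,1.8],
    [0,0,0],
  ],
  gripper=[0.8,0.8,0.8,0.8],
)

```text
time_s: 10.9
tool_pos: [0.4716, -0.1468, 0.0459]
tool_rot: [-179.7, -0.1, 77.9]
force: [0.4, -0.3, -0.9]
grip_width: 0.0192
grasp_force: 55.0
```

Run:
```python
from h import *
c=cam('scene','s5.png')
np.savez('s5.npz',**c)
st=telemetry.get_obs();print(st['tool_pos'],st['tool_rot'],st['time_s'])
Rm=rot(st['tool_rot'])
for x in(.03,.05,.1,.16): 
    P=Rm@np.array([x,0,.0085])+st['tool_pos']; print(x,P.round(4),np.round(proj(c,P),1))
print('hole',[np.round(proj(c,[.5215+k*.208,.077+k*.978,.04]),1) for k in(-.035,-.026,0,.026)])
# rod dark pixels
g=c['pixels'].max(2); m=(g<75).astype(np.uint8); 
for r in range(195,250):
    cols=np.where(m[r,270:370])[0]+270
    if len(cols): print(r,cols.min(),cols.max(),len(cols),end=' | ')
cv2.imwrite('pics/v5.png',cv2.resize(c['pixels'][170:290,270:430,::-1],(800,600),interpolation=cv2.INTER_CUBIC))
```

```text
[ 0.47258317 -0.14691641  0.04729012] [-1.79867413e+02 -3.88777835e-02  7.79367217e+01] 10.95
0.03 [ 0.4788 -0.1176  0.0388] [310.  192.9]
0.05 [ 0.483  -0.098   0.0388] [315.  197.5]
0.1 [ 0.4935 -0.0491  0.0389] [327.6 209.4]
0.16 [0.506  0.0096 0.0389] [343.4 224.2]
hole [array([352.4, 233.1]), array([354.9, 235.4]), array([362.2, 242.3]), array([369.7, 249.3])]
195 281 315 11 | 196 282 316 11 | 197 283 317 10 | 198 284 318 9 | 199 284 319 8 | 200 315 320 6 | 201 316 321 6 | 202 317 322 6 | 203 319 323 5 | 204 320 324 5 | 205 321 325 5 | 206 322 326 5 | 207 323 369 6 | 208 324 369 6 | 209 325 369 6 | 210 326 330 5 | 211 327 331 5 | 212 329 368 7 | 213 330 369 8 | 214 330 369 9 | 215 332 369 8 | 216 332 369 6 | 217 334 338 5 | 218 334 339 6 | 219 336 340 5 | 220 337 341 5 | 221 338 341 4 | 222 339 341 3 | 223 340 340 1 |
```

View pics/v5.png

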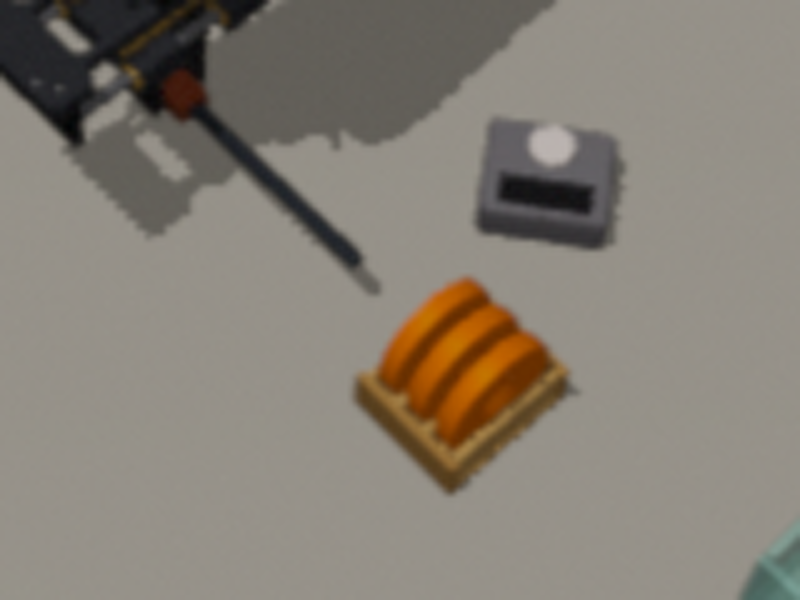

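The rod matches its projected line to within a pixel: at row 209 it is at column 327.5. The tip shows at about (341,222), roughly 30 mm short of the first lid. Starting to thread.

Call:
drive_tool(
  angular=[
    [0,0,0],
    [0,0,0],
    [0,0,0],
    [0,0,0],
    [0,0,0],
    [0,0,0],
    [0,0,0],
    [0,0,0],
    [0,0,0],
  ],
  delta_pos=[
    [1,0.15,-0.15],
    [1,0,0],
    [1,0,0],
    [1,0,0],
    [1,0,0],
    [1,0,0],
    [1,0,0],
    [1,0,0],
    [0,0,0],
  ],
  gripper=[0.8,0.8,0.8,0.8,0.8,0.8,0.8,0.8,0.8],
)

```text
time_s: 11.85
tool_pos: [0.4916, -0.0668, 0.0496]
tool_rot: [180.0, -0.0, 78.1]
force: [0.3, -0.2, -0.4]
grip_width: 0.0194
grasp_force: 55.0
```

Call:
drive_tool(
  angular=[
    [0,0,0],
    [0,0,0],
    [0,0,0],
    [0,0,0],
    [0,0,0],
    [0,0,0],
    [0,0,0],
    [0,0,0],
  ],
  delta_pos=[
    [1,0,0],
    [1,0,0],
    [1,0,0],
    [1,0,0],
    [1,0,0],
    [1,0,0],
    [1.1,0,0],
    [0,0,0],
  ],
  gripper=[0.8,0.8,0.8,0.8,0.8,0.8,0.8,0.8],
)

```text
time_s: 12.65
tool_pos: [0.5064, 0.003, 0.0497]
tool_rot: [180.0, -0.1, 78.1]
force: [0.7, 0.3, -0.5]
grip_width: 0.0196
grasp_force: 55.0
```

Run:
```python
from h import *
c=cam('scene','s6.png');w=cam('wrist','w6.png')
st=telemetry.get_obs();print(st['tool_pos'],st['tool_rot'],st['force'],st['time_s'])
a=np.vstack([cv2.resize(c['pixels'][200:280,320:440,::-1],(600,400),interpolation=cv2.INTER_CUBIC),cv2.resize(w['pixels'][:200,160:460,::-1],(600,200))])
cv2.imwrite('pics/v6.png',a[:600])
```

```text
[0.50602808 0.00092884 0.04947282] [-1.79990907e+02  1.86589592e-02  7.80239052e+01] [ 0.12985004  0.05663504 -0.27747939] 12.75
```

View pics/v6.png

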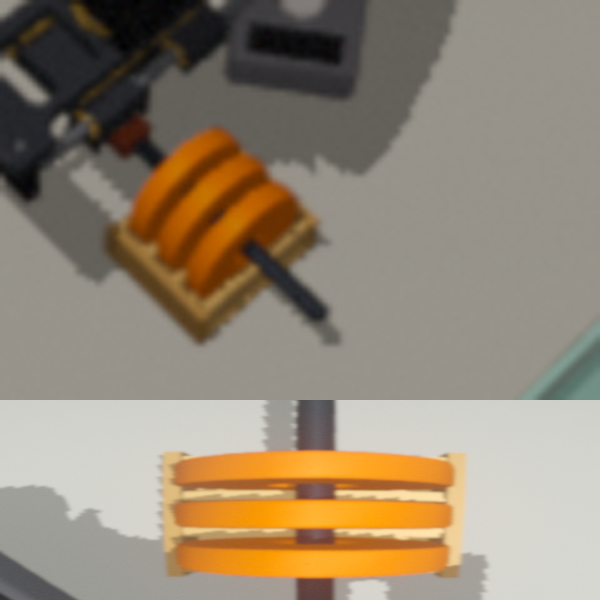

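All three lids are on the rod: the tip protrudes at crop (322,315), and the wrist view shows the rod passing through each lid. Lifting gently.

Call:
drive_tool(
  angular=[
    [0,0,0],
    [0,0,0],
    [0,0,0],
    [0,0,0],
    [0,0,0],
    [0,0,0],
    [0,0,0],
    [0,0,0],
    [0,0,0],
    [0,0,0],
    [0,0,0],
    [0,0,0],
    [0,0,0],
    [0,0,0],
    [0,0,0],
    [0,0,0],
  ],
  delta_pos=[
    [0,0,-0.3],
    [0,0,-0.4],
    [0,0,-0.5],
    [0,0,-0.7],
    [0,0,-1],
    [0,0,-1],
    [0,0,-1],
    [0,0,-1],
    [0,0,-1],
    [0,0,-1],
    [0,0,-1],
    [0,0,-1],
    [0,0,-1],
    [0,0,-0.7],
    [0,0,-0.4],
    [0,0,0],
  ],
  gripper=[0.8,0.8,0.8,0.8,0.8,0.8,0.8,0.8,0.8,0.8,0.8,0.8,0.8,0.8,0.8,0.8],
)

```text
time_s: 14.35
tool_pos: [0.5063, 0.0008, 0.1701]
tool_rot: [179.9, 0.0, 78.0]
force: [-0.1, 0.5, -2.4]
grip_width: 0.0193
grasp_force: 55.0
```

```bash
cat > fit2.py <<'E'
import re
src=open('fit.py').read().split("M=[")[0]; exec(src)
def gm(q,box):
    im=q['pixels'].astype(int); m=(im[:,:,1]-im[:,:,0]>8); z=np.zeros(m.shape,np.uint8); x0,x1,y0,y1=box
    z[y0:y1,x0:x1]=m[y0:y1,x0:x1]; return z
M=[(c,gm(c,(405,515,235,345))),(s,gm(s,(275,335,125,180)))]
src2=open('fit.py').read(); exec(src2[src2.index('def ren'):src2.index('for Ms')])
parts=[np.array([[x,y,z] for x in(-.065,.065) for y in(-.065,.065) for z in(0,.085)])]
for Ms in(M[:1],M[1:],M):
    i=[49.9,32.5,13.5]
    r=minimize(cost,i,args=(Ms,),method='Nelder-Mead',options=dict(initial_simplex=[i,[51,32.5,13.5],[49.9,33.5,13.5],[49.9,32.5,14.5]],xatol=.01,fatol=1e-3))
    print((r.x[:2]/100).round(4),np.degrees(r.x[2]/10).round(1),r.fun)
E
python3 fit2.py
python3 - <<'E'
from h import *
c=cam('scene','s7.png')
st=telemetry.get_obs();print(st['tool_pos'],st['tool_rot'],st['force'],st['time_s'])
g=c['pixels'].max(2)
Rm=rot(st['tool_rot'])
for x in(.025,.06,.1,.155): print(x,np.round(proj(c,Rm@np.array([x,0,.0085])+st['tool_pos']),1))
cv2.imwrite('pics/v7.png',cv2.resize(c['pixels'][170:330,280:510,::-1],(800,556),interpolation=cv2.INTER_CUBIC))
E
```

```text
[0.4974 0.324 ] 78.2 0.020284996609457224
[0.4996 0.3251] 77.0 0.03945034042628838
[0.498  0.3237] 78.1 0.06451150705095479
[0.50605586 0.00077546 0.16956305] [1.79994393e+02 5.05099762e-03 7.79800431e+01] [-0.72305193 -0.56595465 -3.20317574] 14.4
0.025 [349.1 203.2]
0.06 [359.8 212.9]
0.1 [372.5 224.3]
0.155 [390.6 240.7]
```

View pics/v7.png

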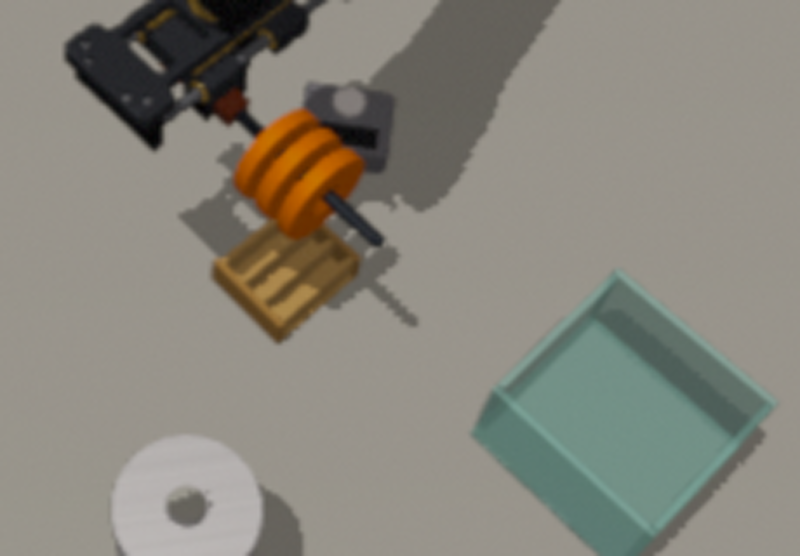

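All three lids now hang on the rod, with the tip at crop (380,240) and the rack empty. Carrying them over the container.

Call:
drive_tool(
  angular=[
    [0,0,0],
    [0,0,0],
    [0,0,0],
    [0,0,0],
    [0,0,0],
    [0,0,0],
    [0,0,0],
    [0,0,0],
    [0,0,0],
    [0,0,0],
    [0,0,0],
    [0,0,0],
    [0,0,0],
    [0,0,0],
    [0,0,0],
    [0,0,0],
    [0,0,0],
    [0,0,0],
  ],
  delta_pos=[
    [0.5,-0.16,0],
    [1,-0.31,0],
    [1.5,-0.47,0],
    [2,-0.63,0],
    [2,-0.63,0],
    [2,-0.63,0],
    [2,-0.63,0],
    [2,-0.63,0],
    [2,-0.63,0],
    [2,-0.63,0],
    [2,-0.63,0],
    [1.5,-0.47,0],
    [1.5,-0.47,0],
    [1,-0.31,0],
    [0.85,-0.27,0],
    [0,0,0],
    [0,0,0],
    [0,0,0],
  ],
  gripper=[0.8,0.8,0.8,0.8,0.8,0.8,0.8,0.8,0.8,0.8,0.8,0.8,0.8,0.8,0.8,0.8,0.8,0.8],
)

```text
time_s: 16.2
tool_pos: [0.4826, 0.2487, 0.1694]
tool_rot: [180.0, 0.0, 77.9]
force: [0.2, -0.5, -2.2]
grip_width: 0.0188
grasp_force: 55.0
```

Run:
```python
from h import *
c=cam('scene','s8.png'); w=cam('wrist','w8.png')
st=telemetry.get_obs();print(st['tool_pos'],st['tool_rot'],st['force'],st['time_s'])
to([.4822,.2497,.1025],78)
Rm=rot(st['tool_rot'])
for x in(.022,.06,.1,.151): P=Rm@np.array([x,0,.0085])+st['tool_pos'];print(x,P.round(3),np.round(proj(c,P),1),np.round(proj(w,P),1))
C,S=np.cos(np.radians(78)),np.sin(np.radians(78))
for u in(-.065,.065):
  for v in(-.065,.065): P=[.498+u*C-v*S,.324+u*S+v*C,.085];print('corner',np.round(P,3),np.round(proj(c,P),1),np.round(proj(w,P),1))
cv2.imwrite('pics/v8.png',np.vstack([cv2.resize(c['pixels'][225:345,385:515,::-1],(400,370),interpolation=cv2.INTER_CUBIC),cv2.resize(w['pixels'][:,:,::-1],(400,230))]))
```

```text
[0.48265221 0.24874658 0.16943238] [1.79991986e+02 3.31009103e-02 7.78996173e+01] [ 0.16473931  0.01506214 -2.35837468] 16.3
now [0.4827 0.2487 0.1694] [1.7999e+02 3.0000e-02 7.7900e+01] t 16.3 shift cm [ 0.09 -0.07  6.69] turn [ 0.0001  0.0006 -0.0018]
0.022 [0.487 0.27  0.161] [450.6 252.1] [318.  218.3]
0.06 [0.495 0.307 0.161] [465.  264.3] [317.9 147.3]
0.1 [0.504 0.347 0.161] [480.6 277.7] [317.9  68.5]
0.151 [0.514 0.396 0.161] [501.4 295.4] [317.8 -23.5]
corner [0.548 0.247 0.085] [420.6 281.5] [398.4 197.7]
corner [0.421 0.274 0.085] [457.3 246.2] [235.5 198.1]
corner [0.575 0.374 0.085] [467.6 324.6] [402.5  32.7]
corner [0.448 0.401 0.085] [504.  285.2] [230.6  33.2]
```

View pics/v8.png

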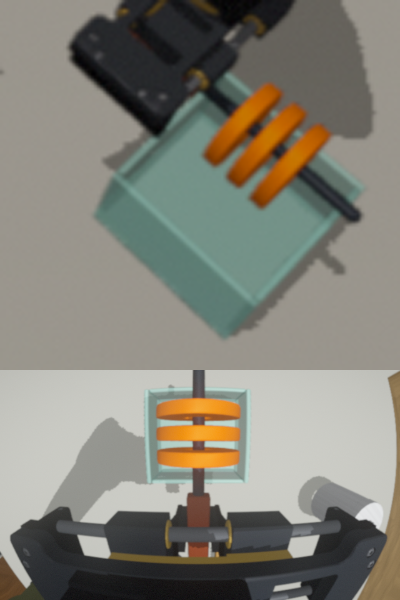

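The lids sit over the middle of the container, at wrist crop rows 405–460. The tip at scene (500,295) is past the far rim, and the handle front overlaps the near rim. Lowering.

Call:
drive_tool(
  angular=[
    [0,0,0],
    [0,0,0],
    [0,0,0],
    [0,0,0],
    [0,0,0],
    [0,0,0],
    [0,0,0],
    [0,0,0],
    [0,0,0],
    [0,0,0],
  ],
  delta_pos=[
    [0.1,-0.05,0.4],
    [0,0,0.8],
    [0,0,1],
    [0,0,1],
    [0,0,1],
    [0,0,1],
    [0,0,0.6],
    [0,0,0.4],
    [0,0,0.3],
    [0,0,0],
  ],
  gripper=[0.8,0.8,0.8,0.8,0.8,0.8,0.8,0.8,0.8,0.8],
)

```text
time_s: 17.3
tool_pos: [0.482, 0.2507, 0.1043]
tool_rot: [-180.0, 0.0, 78.0]
force: [0.1, 0.9, -1.9]
grip_width: 0.0194
grasp_force: 55.0
```

Still free of the rim. I'll creep down and watch the force.

Call:
drive_tool(
  angular=[
    [0,0,0],
    [0,0,0],
    [0,0,0],
  ],
  delta_pos=[
    [0,0,0.1],
    [0,0,0.1],
    [0,0,0],
  ],
  gripper=[0.8,0.8,0.8],
)

```text
time_s: 17.6
tool_pos: [0.4822, 0.2507, 0.1026]
tool_rot: [180.0, 0.0, 78.0]
force: [-0.1, -0.3, -2.1]
grip_width: 0.02
grasp_force: 55.0
```

Call:
drive_tool(
  angular=[
    [0,0,0],
    [0,0,0],
    [0,0,0],
  ],
  delta_pos=[
    [0,0,0.08],
    [0,0,0.07],
    [0,0,0],
  ],
  gripper=[0.8,0.8,0.8],
)

```text
time_s: 17.9
tool_pos: [0.4823, 0.2508, 0.1019]
tool_rot: [180.0, 0.0, 78.0]
force: [-2.5, -0.3, 4.1]
grip_width: 0.0193
grasp_force: 55.0
```

Touching the rim now, so I'll release and back off straight up.

Call:
drive_tool(
  angular=[
    [0,0,0],
    [0,0,0],
    [0,0,0],
    [0,0,0],
    [0,0,0],
    [0,0,0],
    [0,0,0],
    [0,0,0],
    [0,0,0],
    [0,0,0],
    [0,0,0],
    [0,0,0],
    [0,0,0],
  ],
  delta_pos=[
    [0,0,0],
    [0,0,0],
    [0,0,0],
    [0,0,0],
    [0,0,0],
    [0,0,-0.5],
    [0,0,-1],
    [0,0,-2],
    [0,0,-3],
    [0,0,-3],
    [-2,0,-3],
    [-3,0,-2],
    [-3,0,0],
  ],
  gripper=[2.4,2.4,4,4.5,4.5,4.5,4.5,4.5,4.5,4.5,4.5,4.5,4.5],
)

```text
time_s: 19.2
tool_pos: [0.4668, 0.1733, 0.2502]
tool_rot: [179.6, -0.2, 78.1]
force: [1.0, 0.0, 0.0]
grip_width: 0.0448
grasp_force: 0.0
```

Run:
```python
from h import *
c=cam('scene','s9.png'); w=cam('wrist','w9.png')
st=telemetry.get_obs();print(st['tool_pos'],st['force'],st['time_s'],st['grip_width'])
cv2.imwrite('pics/v9.png',np.vstack([cv2.resize(c['pixels'][225:345,385:515,::-1],(400,370),interpolation=cv2.INTER_CUBIC),cv2.resize(w['pixels'][:,:,::-1],(400,230))]))
```

```text
[0.46608698 0.1683609  0.24762282] [ 0.63421099 -0.64475452 -1.2463068 ] 19.3 0.045408646665780976
```

View pics/v9.png

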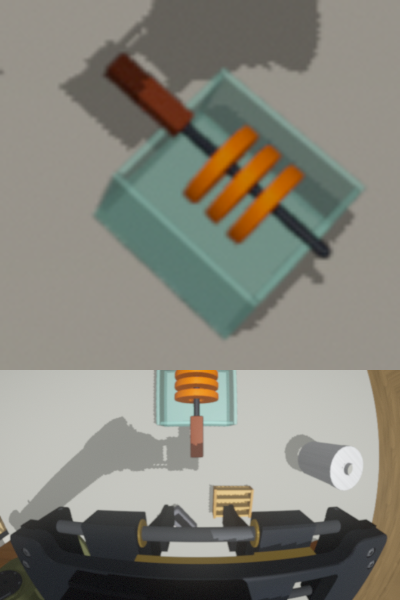

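The skewer lies across both rims with the three lids hanging between the walls. The container's corners have not moved in the picture. Handing in.

```bash
python3 -c "
from cell import env
print(env.sign_off())"
```

```text
the job is handed in; nothing more can be done
None
```

I handed the job in at about 19 s: the skewer lies across the container's rim with all three lids hanging inside, and the container looked unmoved; I viewed 13 pictures, over the limit of 10, and did not measure the canister, timer and jar again at the end.

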